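Pop the label printer's service hatch and press its reset key

ROBOT

A 6-joint arm with a two-finger parallel gripper is mounted at the origin on a cart in front of the work surface, level with it; the furniture and walls round the work are solid. World frame = base frame: x ahead of the robot, y to its left, z up, the work surface at z = 0. Lengths are in m, angles in rad, forces in N, time in s.
With the tool pointing down it reaches from about 0.25 to 0.85 m from the base axis. Payload 12.5 kg.
Tool frame: the origin (TCP) lies at the very end of the fingers, on their centre line; the grasp point (between the pads) lies 19 mm behind it (r.hold_point_z is the distance from the TCP to the grasp point, in m); z points along the fingers, x is the direction in which the jaws open and shut, and the axes are right-handed (so a half turn about z gives the same grasp; the last joint's range is limited). The gripper opens to 93 mm and grips with 3 to 60 N. Pads are 15 mm wide; open, the fingers measure 128 mm over their backs; the gripper's body (75 mm by 188 mm) begins 65 mm behind the grasp point.
Start: joints at [1.028, 0.351, 1.652, -0, 1.139, -0.085], TCP at [0.243, 0.493, 0.219] pointing down, gripper open.
Joint ranges: [-2.75, 2.75], [-0.79, 2.1], [0.01, 2.65], [-1.57, 4.71], [0.07, 3.14], [-2.87, 2.87]. Speed limits (rad/s): [2.22, 2.22, 2.79, 3.14, 3.14, 3.14].

INTERFACE

Orientations are given as a unit quaternion [x, y, z, w].
In Python, from station import r, get_image, job gives the robot as it stands. The module is installed in compiled form; this text tells all that it offers.
- The arm moves only by the tool step_arm, never from a script. Its argument "steps" is a list of rows, each a list of 2 entries, a list of its own where there are three numbers: the shift along the tool's x, y, z in m, then the turn about the tool's z in degrees. A call has exactly 5 rows; each row shifts and turns the commanded pose from where the row before left it, along the tool's axes as they then stand; what a row does not reach is not made up. A row lasts 1/12 s, in which the tool goes at most 41.7 mm and 7.16 degrees, less where a joint would pass 70% of its speed; a pose out of reach is approached as far as the arm can. A call with a gripper value outside its range is refused whole. "fingers" is the opening, from -1 (shut) to 1 (fully open), so that 0 is half open, set as the call begins (left out, the last holds). The fingers move at their own pace and stop on an object; "force" is the grip in N (left out, the last holds). Time passes only in rows, so rows that do not move let the fingers close, or fill a call up. It gives the time, the measured TCP pose, the force and the opening at its end, in the units of the state.
- r.sense(): the state, without advancing time (a new reading comes with each control period).
- get_image(name): name is "scene" or "top"; returns a dict with "frame" (384x512x3 uint8, red, green, blue), "mtx" (3x3 intrinsics, pixels), "position" and "attitude" of the camera in the world. Camera axes: x right, y up, looking along -z (the intrinsics and any distortion apply to the point x, -y, -z); pixel columns grow to the right and rows downward; lengths in m; the calibration is good to about 2 mm. A picture is of the moment at which its call begins. There is no depth.
- job.close_job(): hands the job in, once; it reports no verdict.
The state is a dict: "clock": time; "q": joint angles; "qvel": joint speeds; "joint_torque": joint torques, N m; "tool_pos": TCP position; "ee_rot": TCP orientation; "wrist_force": force on the tool from outside, world axes, zero at the start; "wrist_torque": the same for the moment, N m; "grip_width": opening from 0.0 (shut) to 1.0 (fully open).
Only numpy, scipy, OpenCV 4.12 (cv2) and the standard library are available. Lean on these libraries where they do the work, as an engineer would, in place of code of your own. Each camera call takes 0.05 s, during which the arm holds its last target.

TASK

Reset the label printer: press the large service hatch on its top down once at its ribbed free edge, let go so that it pops up, then draw back and see that it stays open untouched for a good second. Next press the round reset key in the bay under it all the way down and let it come back up, leaving the hatch open. Only push with the fingertips: grasp and lift nothing, do not push the hatch back down into its latch, and leave the small battery hatch shut and the other things where they stand.

Things in the scene. Friction and masses are not known exactly. Their poses are not given: they have to be found in the camera images.
- printer: Grey label printer, fixed to the table: casing 180 (x) x 220 (y) x 80 mm high, rounded roll cover at the back up to 100 mm high. Origin: centre of its underside, on the table. Its x axis points from its front (paper slot) to its back (roll cover), y to its left, z up; yaw within 0.4 rad of the world's. Two hatches lie flush in its top, hinged at the back, both with push-push latches.
- service_hatch (a joint): Large service hatch, at the printer's left: 4 mm grey plate, three black ribs by its front edge. Rad: about 0 = latched, flush; pressed (about 3 N) it sinks to a stop at -0.15, 8.7 mm at the press point; 1.75 = open, upright, top edge 70 mm above the casing. Pressed past -0.09 (5 mm there) and let go, it follows the finger and swings open in about 1.5 s. Pushed right down again, it latches shut.
- service_hatch_hinge (a point): Middle of the service hatch's hinge line, level with the printer's top (z = 80 mm), at x = +12, y = +40 mm in the printer's frame. The hatch is 70 mm long (from here towards the printer's front) and 96 mm wide. Fixed; axes as the printer's.
- service_hatch_press (a point): Point on the upper face of the service hatch, on its middle line, 12 mm from the free edge (58 mm from the hinge): the place to press. It moves with the hatch; its axes are the printer's while the hatch is shut.
- service_hatch_pin (a joint): Sideways place (m) of the small steel pin of the latch, under the service hatch: 0 while latched, about +0.006 while the hatch stands open, up to +0.010 as it pops; it goes below -0.004 only when an open hatch is pushed back down into its latch.
- battery_hatch (a joint): Small battery hatch at the right of the service hatch, 52 mm long x 38 mm wide, centred 66 mm right of the printer's middle, two ribs, same kind of latch. Rad: about 0 = shut and flush, negative = pressed in, up to 1.75 = open. It is shut at the start and must stay shut; a press of 4 mm would pop it.
- battery_hatch_press (a point): Point on the upper face of the battery hatch, 12 mm from its free edge.
- reset_key (a joint): Round grey reset key, 24 mm in diameter, in a black collar, in the bay under the service hatch. Value in m: 0 = up, 0.005 = fully down (takes about 4 N); it springs back when released.
- reset_key_top (a point): Centre of the reset key's upper face, 11 mm below the printer's top, 34 mm in front of the hinge line, 17 mm left (+y) of the hatch's middle. The open bay is 72 mm along x and 99 mm along y; a latch housing stands at its right front, 32 mm from the key's centre, its top 14 mm below the printer's top. The key is reached from straight above while the hatch is open.
- small_label_roll: Bystander: small roll of label paper, 54 mm across, 32 mm high, standing in front of the printer. Origin: centre of the underside.
- marker: Bystander: black felt marker, 135 x 16 x 18 mm, lying across in front of the printer. Origin: centre of the underside.
- big_label_roll: Bystander: large roll of label paper, 72 mm across, 50 mm high, at the left. Origin: centre of the underside.
- timer: Bystander: white kitchen timer standing on edge, 21 x 68 x 66 mm, at the left front. Origin: centre of the underside.
- pack_tray: Bystander: white food pack tray, 135 x 195 x 24 mm, at the left back. Origin: centre of the underside.
- calculator: Bystander: flat black calculator, 153 x 103 x 13 mm, at the right. Origin: centre of the underside.
- tape_dispenser: Bystander: tape dispenser, 159 x 50 x 78 mm, at the right back. Origin: centre of the underside.
- check_weight: Bystander: small metal check weight with a knob, 32 mm across, 40 mm high, at the right front. Origin: centre of the underside.

How it is judged:
By the outcome, as a careful person would: the job done as asked, in the order asked, and still so for the second after the job is handed in, with the robot touching nothing.
It also fails if it takes over 48 s, if anything falls off the work surface, if the arm or the gripper's body presses on something with over 40 N, if the wrist force passes 120 N, or if a joint passes its speed limit or range.

## Working session

There is one attempt and no reset: what is moved stays moved. The work goes in short steps, Python scripts to look and compute and a tool call to move; the robot and the scene stay as the last step left them, time stands still between calls to the robot, and variables do not carry over. Pictures are saved under pics/ and viewed, and the job is handed in when it is done.

Besides the shell and the picture viewer there is one more tool, called after ">>>" as a command line: name --argument value ..., lists and objects as JSON in quotes. step_arm: Moves the arm, as the interface text tells. Its arguments: {"type":"object","properties":{"steps":{"type":"array","items":{"type":"array"}},"fingers":{"type":"number"},"force":{"type":"number"}},"required":["steps"]}

```bash
mkdir -p pics
python3 - <<'E'
from station import r,get_image
import cv2,numpy as np
print(r.sense())
for n in("scene","top"):
    d=get_image(n);cv2.imwrite(f"pics/{n}0.png",d["frame"][:,:,::-1]);np.savez(f"{n}0.npz",**d)
    print({k:v for k,v in d.items() if k!="frame"})
E
```

```text
{'clock': 0.0, 'q': array([ 1.02841429e+00,  3.51238611e-01,  1.65240856e+00,  4.77965404e-06,
        1.13910499e+00, -8.46048865e-02]), 'qvel': array([ 1.25749969e-03, -4.09069023e-04, -9.83739159e-05,  7.11696487e-04,
        6.36056325e-04, -5.14069638e-04]), 'joint_torque': array([ 1.09687714e-04, -4.97317457e+01, -2.85253608e+01,  6.98898244e-02,
        2.57443415e-02, -1.69592013e-04]), 'tool_pos': array([0.2428781 , 0.49308959, 0.21810603]), 'ee_rot': array([ 8.49104392e-01,  5.28224759e-01, -5.17374221e-04,  2.61613100e-04]), 'wrist_force': array([ 0.19240446, -0.08533699, -0.21910518]), 'wrist_torque': array([-0.04512797,  0.02599807,  0.01715631]), 'grip_width': 0.9995974128987628}
{'mtx': array([[440.91518204,   0.        , 259.46494147],
       [  0.        , 440.91518204, 195.31869323],
       [  0.        ,   0.        ,   1.        ]]), 'position': array([-0.42465922, -0.61183167,  0.68808771]), 'attitude': array([ 0.43610061, -0.24916688, -0.41051478,  0.7610583 ])}
{'mtx': array([[396.0268532 ,   0.        , 262.6056765 ],
       [  0.        , 396.0268532 , 185.75349097],
       [  0.        ,   0.        ,   1.        ]]), 'position': array([ 0.27630382, -0.03209527,  1.22709124]), 'attitude': array([ 0.06071809, -0.06489629, -0.69360695,  0.71485046])}
```

View pics/scene0.png

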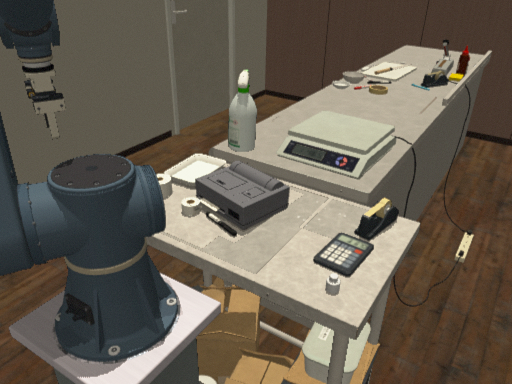

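View pics/top0.png

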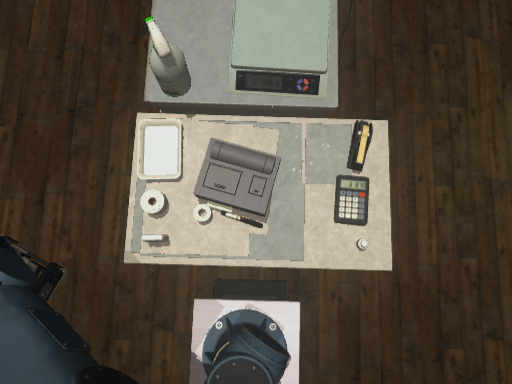

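Run:
```python
import cv2
im=cv2.imread("pics/top0.png")[80:260,180:380]
cv2.imwrite("pics/topcrop.png",cv2.resize(im,None,fx=3.3,fy=3.3,interpolation=cv2.INTER_CUBIC)[:600])
im=cv2.imread("pics/scene0.png")[110:290,200:440]
cv2.imwrite("pics/scenecrop.png",cv2.resize(im,None,fx=3.3,fy=3.3,interpolation=cv2.INTER_CUBIC)[:600])
```

```text
(no output)
```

View pics/topcrop.png

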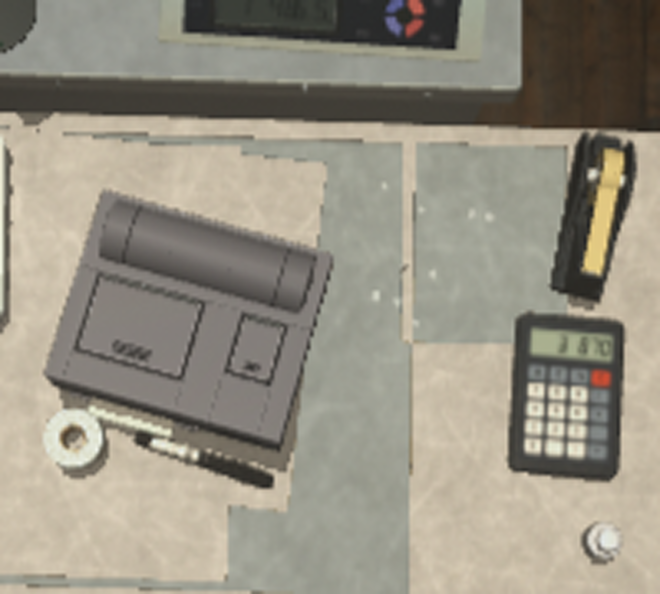

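View pics/scenecrop.png

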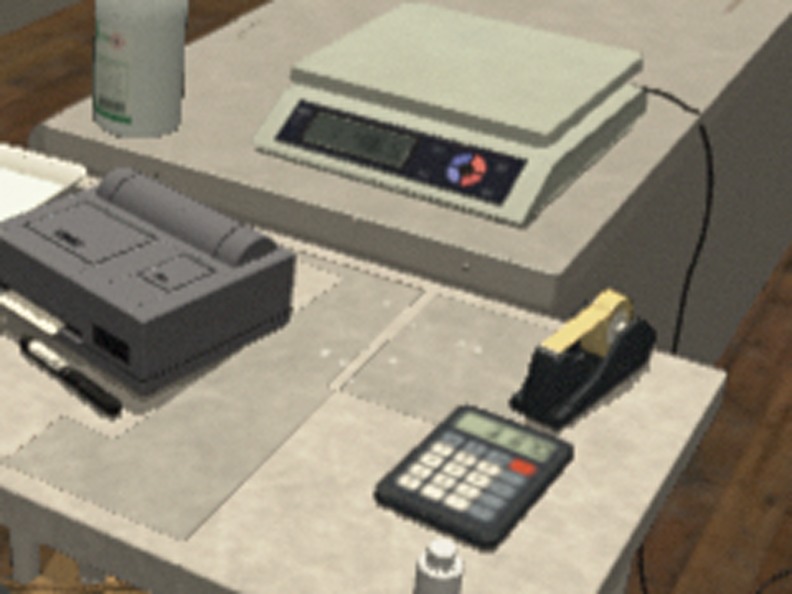

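```bash
cat > h.py <<'E'
import numpy as np,cv2
from scipy.spatial.transform import Rotation as R
from scipy.optimize import least_squares
def proj(P,d):
    c=(np.atleast_2d(P)-d["position"])@R.from_quat(d["attitude"]).as_matrix()
    p=c*[1,-1,-1]; q=p@d["mtx"].T
    return q[:,:2]/q[:,2:]
def world(pose,p):
    x,y,a=pose;c,s=np.cos(a),np.sin(a);p=np.atleast_2d(p).astype(float)
    return np.c_[x+c*p[:,0]-s*p[:,1],y+s*p[:,0]+c*p[:,1],p[:,2]]
E
python3 - <<'E'
from h import *
T=dict(np.load("top0.npz"));S=dict(np.load("scene0.npz"))
f=lambda L,o:np.array([((a+.5)/3.3-.5+o[0],(b+.5)/3.3-.5+o[1]) for a,b in L])
Pt=[(-.09,.11,.08),(-.09,-.11,.08),(.09,.11,.08),(.09,-.11,.08),(.012,.088,.08),(.012,-.008,.08),(-.058,-.008,.08),(-.058,.088,.08)]
It=f([(47,380),(282,443),(105,190),(332,258),(98,272),(203,305),(185,378),(77,350)],(180,80))
Ps=[(-.09,-.11,.08),(.09,-.11,.08),(-.058,-.008,.08),(.012,-.008,.08)]
Is=f([(145,322),(293,255),(97,264),(158,236)],(200,110))
def res(v,per=False):
    a=proj(world(v,Pt),T)-It;b=proj(world(v,Ps),S)-Is
    return np.vstack([a,b]).ravel()
s=least_squares(res,[.55,.02,-.25],loss='soft_l1')
print(s.x,np.round(res(s.x).reshape(-1,2),1))
np.save("pose.npy",s.x)
print(world(s.x,[(-.046,.04,.08),(-.022,.057,.069),(.012,.04,.08)]))
for n,d in(("top",T),("scene",S)):
    im=cv2.resize(d["frame"][:,:,::-1].copy(),None,fx=4,fy=4,interpolation=cv2.INTER_CUBIC)
    def q(P,c):
        p=(proj(world(s.x,P),d)+.5)*4-.5
        cv2.polylines(im,[np.round(p).astype(int)],True,c,1)
    q(Pt[0:2]+[Pt[3],Pt[2]],(0,255,0));q(Pt[4:],(0,0,255))
    q([(-.046,.04,.08),(-.046,.041,.08)],(255,255,0))
    q([(-.09,.11,0),(-.09,-.11,0),(.09,-.11,0),(.09,.11,0)],(255,0,0))
    c=np.mean((proj(world(s.x,Pt),d)+.5)*4,0).astype(int)
    cv2.imwrite(f"pics/{n}_ov.png",im[max(0,c[1]-250):c[1]+250,c[0]-300:c[0]+300])
E
```

```text
[ 0.51321949  0.0382636  -0.2373539 ] [[-0.6 -0.7]
 [ 0.7 -0. ]
 [-0.6 -0.2]
 [ 1.3 -1.9]
 [ 1.1  1.2]
 [ 0.4 -0.4]
 [-0.7  0. ]
 [ 0.6 -0.1]
 [-0.7  0.4]
 [ 0.7 -0.8]
 [-1.8  0.1]
 [-2.   0.9]]
[[0.47791442 0.0879582  0.08      ]
 [0.50523879 0.09883842 0.069     ]
 [0.53428831 0.07432057 0.08      ]]
```

View pics/top_ov.png

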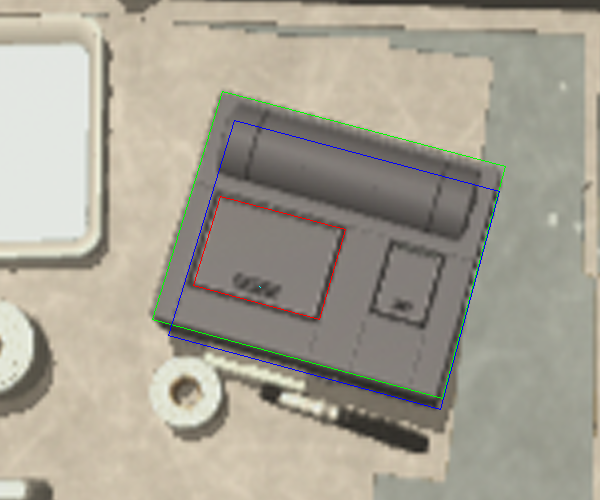

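View pics/scene_ov.png

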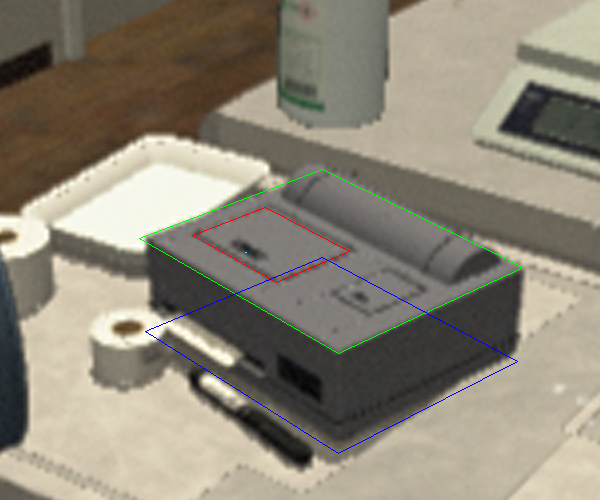

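```bash
cat > go.py <<'E'
from h import *
import sys
from station import r
def rep(px,py,z):
    "delta to printer-frame point px,py at height z, in tool axes; yaw error"
    pose=np.load("pose.npy");s=r.sense()
    M=R.from_quat(s["ee_rot"]).as_matrix()
    t=world(pose,[(px,py,z)])[0]
    d=M.T@(t-s["tool_pos"])
    yaw=np.arctan2(M[1,0],M[0,0]);e=(pose[2]+np.pi/2-yaw)
    c,sn=np.cos(pose[2]),np.sin(pose[2]);v=s["tool_pos"][:2]-pose[:2]
    print("t",round(s["clock"],2),"tcp",s["tool_pos"].round(4),"printer xy",np.round([c*v[0]+sn*v[1],-sn*v[0]+c*v[1]],4),"tooldelta mm",(d*1e3).round(1),"turn deg",round(-np.degrees(e),2),"F",s["wrist_force"].round(1),"tz",M[:,2].round(3),"grip",round(s["grip_width"],2))
rep(*map(float,sys.argv[1:4]))
E
python3 go.py -.046 .04 .12
```

```text
t 0.1 tcp [0.2429 0.4931 0.2181] printer xy [-0.3697  0.3785] tooldelta mm [-259.4  389.9   98.4] turn deg -12.63 F [0.8 0.5 0.6] tz [-0.001 -0.001 -1.   ] grip 1.0
```

>>> step_arm --steps '[[[-0.015,0.02,0],-6.3],[[-0.02,0.03,0],-6.3],[[-0.015,0.033,0],0],[[-0.015,0.033,0],0],[[-0.015,0.033,0],0]]' --fingers -1 --force 20

```text
clock: 0.52
tool_pos: [0.3622, 0.3737, 0.2186]
ee_rot: [0.786, 0.618, -0.0, 0.0]
wrist_force: [1.1, 1.0, -0.8]
grip_width: 0.691
```

>>> step_arm --steps '[[[-0.015,0.033,0],0],[[-0.015,0.033,0],0],[[-0.015,0.033,0],0],[[-0.015,0.033,0],0],[[0,0,0],0]]'

```text
clock: 0.93
tool_pos: [0.4792, 0.2821, 0.2183]
ee_rot: [0.787, 0.617, 0.0, 0.001]
wrist_force: [0.4, -0.4, 0.1]
grip_width: 0.329
```

```bash
python3 go.py -.046 .04 .12
```

```text
t 0.93 tcp [0.4792 0.2821 0.2183] printer xy [-0.0904  0.229 ] tooldelta mm [-188.8   45.1   98.4] turn deg -0.25 F [ 0.4 -0.4  0.1] tz [ 0.001 -0.001 -1.   ] grip 0.33
```

>>> step_arm --steps '[[[-0.04,0.009,0],0],[[-0.04,0.009,0],0],[[-0.04,0.009,0.01],0],[[-0.035,0.009,0.015],0],[[-0.02,0.008,0.025],0]]'

```text
clock: 1.35
tool_pos: [0.4772, 0.1033, 0.1697]
ee_rot: [0.786, 0.618, 0.001, 0.001]
wrist_force: [0.8, 0.2, 0.5]
grip_width: 0.01
```

>>> step_arm --steps '[[[-0.014,0.001,0.02],-0.3],[[0,0,0.01],0],[[0,0,0],0],[[0,0,0],0],[[0,0,0],0]]'

```text
clock: 1.77
tool_pos: [0.4753, 0.0929, 0.1397]
ee_rot: [0.784, 0.621, 0.001, 0.0]
wrist_force: [0.2, 0.4, 0.5]
grip_width: 0.005
```

```bash
python3 go.py -.046 .04 .08
python3 - <<'E'
from h import *
from station import get_image
for n in("scene","top"):
    d=get_image(n)
    c=proj(world(np.load("pose.npy"),[(-.046,.04,.1)]),d)[0].astype(int)
    im=d["frame"][:,:,::-1][max(0,c[1]-60):c[1]+60,c[0]-75:c[0]+75]
    cv2.imwrite(f"pics/{n}1.png",cv2.resize(im,None,fx=5,fy=5,interpolation=cv2.INTER_CUBIC))
E
```

```text
t 1.77 tcp [0.4753 0.0929 0.1397] printer xy [-0.0497  0.0442] tooldelta mm [-4.2  3.6 59.7] turn deg 0.33 F [0.2 0.4 0.5] tz [ 0.001  0.    -1.   ] grip 0.0
```

View pics/scene1.png

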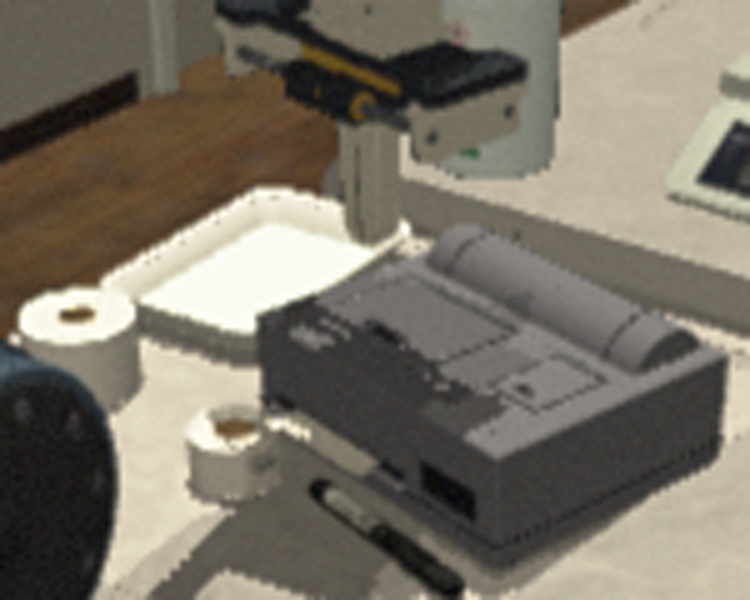

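View pics/top1.png

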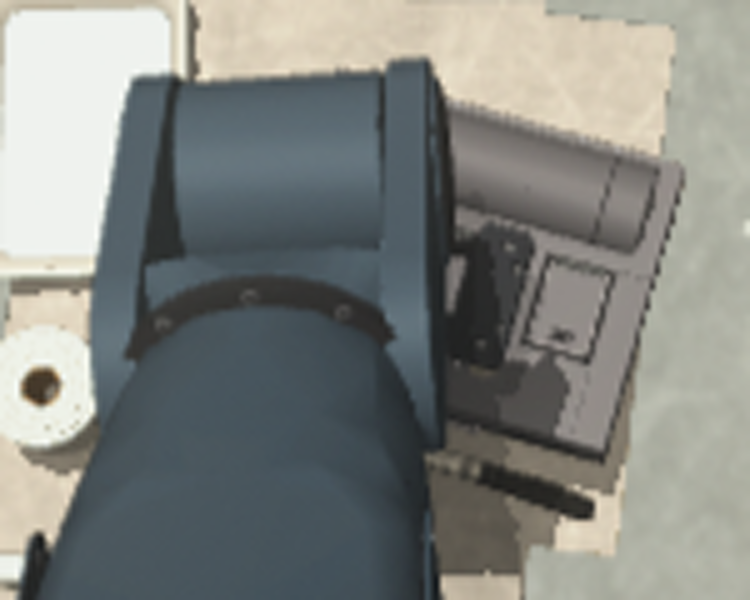

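>>> step_arm --steps '[[[-0.004,0.003,0.015],0.3],[[0,0,0.02],0],[[0,0,0.015],0],[[0,0,0],0],[[0,0,0],0]]'

```text
clock: 2.28
tool_pos: [0.4768, 0.0876, 0.0891]
ee_rot: [0.786, 0.618, -0.0, -0.0]
wrist_force: [0.8, -0.1, 0.7]
grip_width: 0.005
```

```bash
python3 go.py -.046 .04 .08
python3 - <<'E'
from h import *
from station import get_image,r
d=get_image("scene");s=r.sense()
c=proj(world(np.load("pose.npy"),[(-.046,.04,.1)]),d)[0].astype(int)
o=np.array([c[0]-50,c[1]-40])
im=cv2.resize(d["frame"][:,:,::-1][o[1]:o[1]+80,o[0]:o[0]+100],None,fx=8,fy=7.5,interpolation=cv2.INTER_CUBIC)
im=cv2.resize(d["frame"][:,:,::-1][o[1]:o[1]+75,o[0]:o[0]+100],None,fx=8,fy=8,interpolation=cv2.INTER_CUBIC)
p=((proj(s["tool_pos"],d)[0]-o+.5)*8).astype(int);cv2.circle(im,tuple(map(int,p)),3,(0,0,255),1)
cv2.imwrite("pics/s2.png",im)
E
```

```text
t 2.28 tcp [0.4768 0.0876 0.0891] printer xy [-0.0471  0.0394] tooldelta mm [0.6 1.1 9.1] turn deg 0.01 F [ 0.8 -0.1  0.7] tz [-0. -0. -1.] grip 0.0
```

View pics/s2.png

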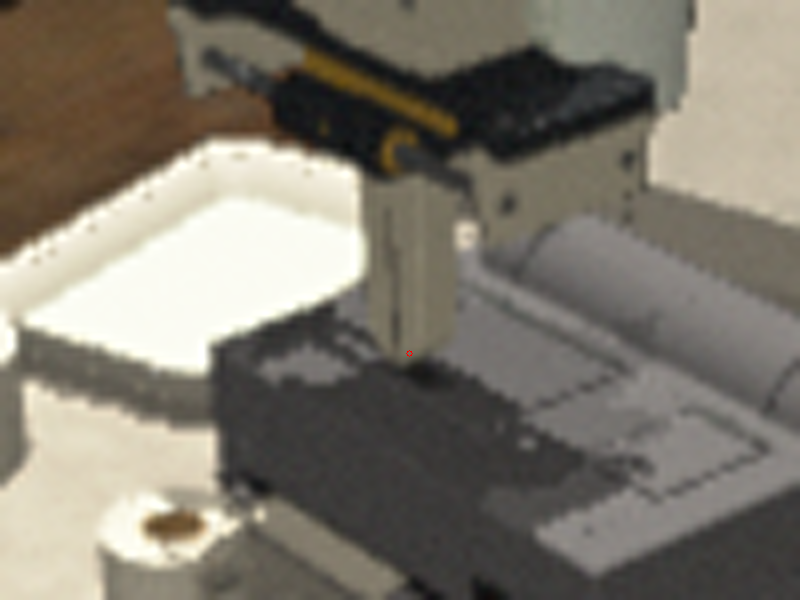

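>>> step_arm --steps '[[[0,0.001,0.004],0],[[0,0,0.004],0],[[0,0,0.003],0],[[0,0,0.002],0],[[0,0,0],0]]'

```text
clock: 2.75
tool_pos: [0.4782, 0.087, 0.0758]
ee_rot: [0.786, 0.618, 0.0, 0.0]
wrist_force: [2.1, 0.0, 2.6]
grip_width: 0.008
```

>>> step_arm --steps '[[[0,0,0.002],0],[[0,0,0.0015],0],[[0,0,0],0],[[0,0,0],0],[[0,0,0],0]]'

```text
clock: 3.17
tool_pos: [0.4779, 0.087, 0.0724]
ee_rot: [0.786, 0.618, 0.0, 0.0]
wrist_force: [1.7, -0.2, 3.9]
grip_width: 0.003
```

>>> step_arm --steps '[[[0,-0.003,-0.015],0],[[0,-0.02,-0.03],0],[[0,-0.025,-0.03],0],[[0,-0.025,-0.03],0],[[0,-0.025,-0.03],0]]'

```text
clock: 3.58
tool_pos: [0.3803, 0.11, 0.2077]
ee_rot: [0.786, 0.618, -0.001, -0.001]
wrist_force: [0.3, 0.8, 0.2]
grip_width: 0.002
```

>>> step_arm --steps '[[[0.02,-0.025,-0.02],0],[[0.03,-0.02,0],0],[[0.03,-0.02,0],0],[[0.03,0,0],0],[[0.03,0,0],0]]'

```text
clock: 4.0
tool_pos: [0.3509, 0.2628, 0.2271]
ee_rot: [0.786, 0.619, -0.001, -0.0]
wrist_force: [0.3, 0.3, 0.0]
grip_width: 0.001
```

>>> step_arm --steps '[[[0.03,0,0],0],[[0.03,0,0],0],[[0,0,0],0],[[0,0,0],0],[[0,0,0],0]]'

```text
clock: 4.42
tool_pos: [0.3657, 0.3189, 0.2266]
ee_rot: [0.786, 0.618, -0.001, 0.0]
wrist_force: [-1.0, 0.4, -1.0]
grip_width: 0.006
```

>>> step_arm --steps '[[[0,0,0],0],[[0,0,0],0],[[0,0,0],0],[[0,0,0],0],[[0,0,0],0]]'

```text
clock: 4.83
tool_pos: [0.3664, 0.3195, 0.2274]
ee_rot: [0.786, 0.618, 0.0, 0.0]
wrist_force: [0.8, 0.3, -0.1]
grip_width: 0.003
```

```bash
cat > pic.py <<'E'
from h import *
import sys
from station import get_image
k=sys.argv[1]
for n in("scene","top"):
    d=get_image(n);np.savez(f"{n}_{k}.npz",**d)
    c=proj(world(np.load("pose.npy"),[(-.03,.02,.1)]),d)[0].astype(int)
    o=np.array([c[0]-50,c[1]-38])
    cv2.imwrite(f"pics/{n}_{k}.png",cv2.resize(d["frame"][:,:,::-1][o[1]:o[1]+75,o[0]:o[0]+100],None,fx=8,fy=8,interpolation=cv2.INTER_CUBIC))
    print(n,o)
E
python3 pic.py 3; python3 go.py -.022 .057 .069
```

```text
scene [178 139]
top [177 143]
t 4.93 tcp [0.3664 0.3196 0.2273] printer xy [-0.2088  0.2389] tooldelta mm [-181.8  187.   158.3] turn deg -0.04 F [-0.9 -0.7  0.2] tz [ 0.  0. -1.] grip 0.0
```

View pics/scene_3.png

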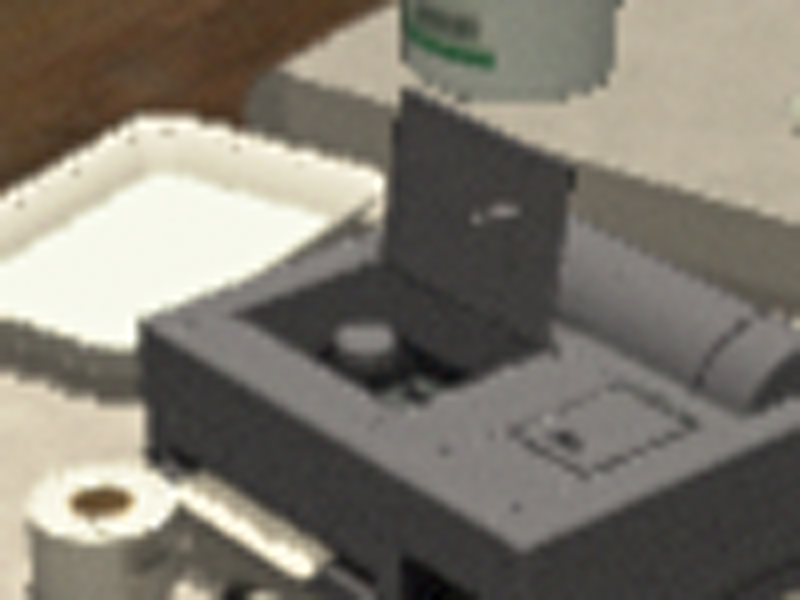

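View pics/top_3.png

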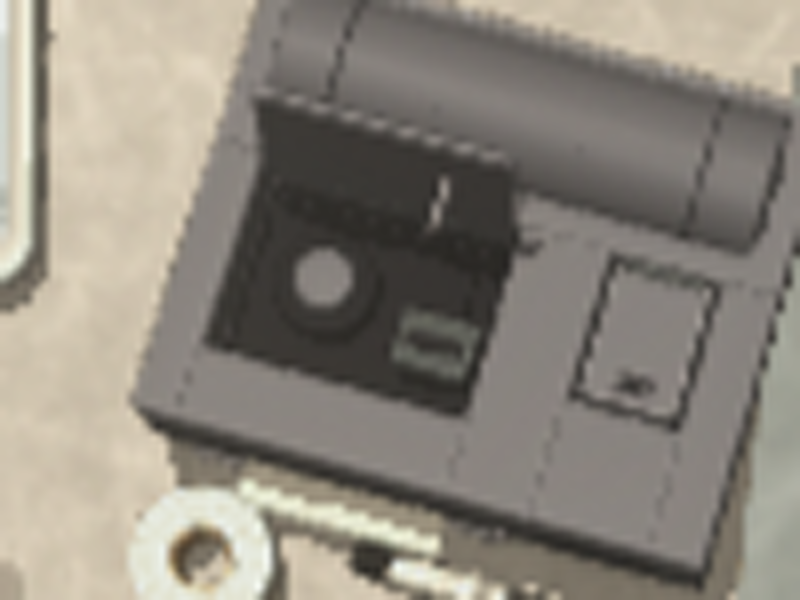

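>>> step_arm --steps '[[[0,0,0],0],[[0,0,0],0],[[0,0,0],0],[[0,0,0],0],[[0,0,0],0]]'

```text
clock: 5.35
tool_pos: [0.3664, 0.3198, 0.2273]
ee_rot: [0.786, 0.618, 0.0, 0.0]
wrist_force: [-0.1, -0.1, 0.1]
grip_width: 0.009
```

>>> step_arm --steps '[[[0,0,0],0],[[0,0,0],0],[[0,0,0],0],[[0,0,0],0],[[0,0,0],0]]'

```text
clock: 5.77
tool_pos: [0.3664, 0.3198, 0.2273]
ee_rot: [0.786, 0.618, -0.0, 0.0]
wrist_force: [-0.1, 0.5, 0.3]
grip_width: 0.002
```

>>> step_arm --steps '[[[0,0,0],0],[[0,0,0],0],[[0,0,0],0],[[0,0,0],0],[[0,0,0],0]]'

```text
clock: 6.18
tool_pos: [0.3664, 0.3198, 0.2273]
ee_rot: [0.786, 0.618, -0.0, -0.0]
wrist_force: [-0.7, 0.3, 0.1]
grip_width: 0.001
```

```bash
python3 pic.py 4
python3 - <<'E'
from h import *
pose=np.load("pose.npy")
T=dict(np.load("top_4.npz"));S=dict(np.load("scene_4.npz"))
a=np.abs(T["frame"].astype(int)-np.load("top_3.npz")["frame"]).max(2);print("diff",(a>60).sum())
for n,d,o in(("top",T,(177,143)),("scene",S,(178,139))):
    im=cv2.imread(f"pics/{n}_4.png")
    th=np.linspace(0,6.28,24)
    def q(P,c):
        p=(proj(world(pose,P),d)-o+.5)*8-.5;cv2.polylines(im,[np.round(p).astype(int)],True,c,1)
    q(np.c_[-.022+.012*np.cos(th),.057+.012*np.sin(th),0*th+.069],(0,0,255))
    for ang in (1.5,1.75):
        q([(.012,.088,.08),(.012,-.008,.08),(.012-.07*np.cos(ang),-.008,.08+.07*np.sin(ang)),(.012-.07*np.cos(ang),.088,.08+.07*np.sin(ang))],(0,255,0) if ang==1.75 else (255,255,0))
    cv2.imwrite(f"pics/{n}_4o.png",im)
E
```

```text
scene [178 139]
top [177 143]
diff 3
```

View pics/scene_4o.png

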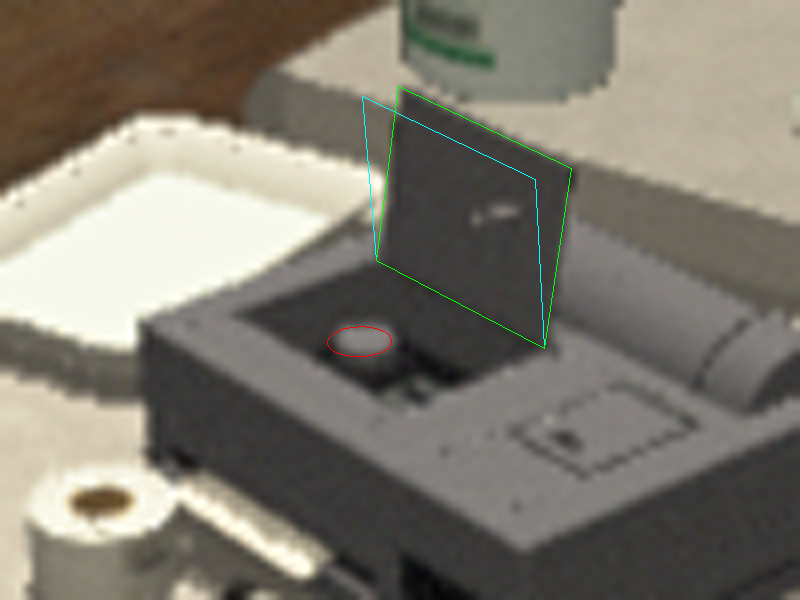

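View pics/top_4o.png

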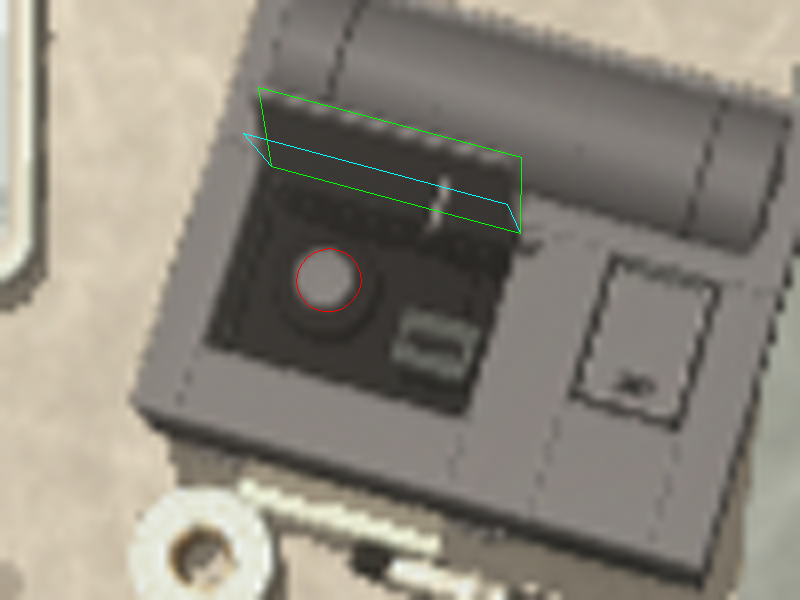

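Run:
```python
from h import *
pose=np.load("pose.npy");d=dict(np.load("scene_4.npz"))
im=cv2.imread("pics/s2.png")
c=proj(world(pose,[(-.046,.04,.1)]),d)[0].astype(int);o=np.array([c[0]-50,c[1]-40])
def box(hx,hy,z,col):
    P=[(-.047+a*hx,.039+b*hy,z) for a,b in((-1,-1),(1,-1),(1,1),(-1,1))]
    p=(proj(world(pose,P),d)-o+.5)*8-.5;cv2.polylines(im,[np.round(p).astype(int)],True,col,1)
box(.0375,.094,.0891+.084,(0,255,0));box(.094,.0375,.0891+.084,(0,0,255));box(.0075,.011,.0891,(255,0,255));box(.0075,.0175,.0891+.045,(255,255,0))
cv2.imwrite("pics/s2b.png",im)
```

```text
(no output)
```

View pics/s2b.png

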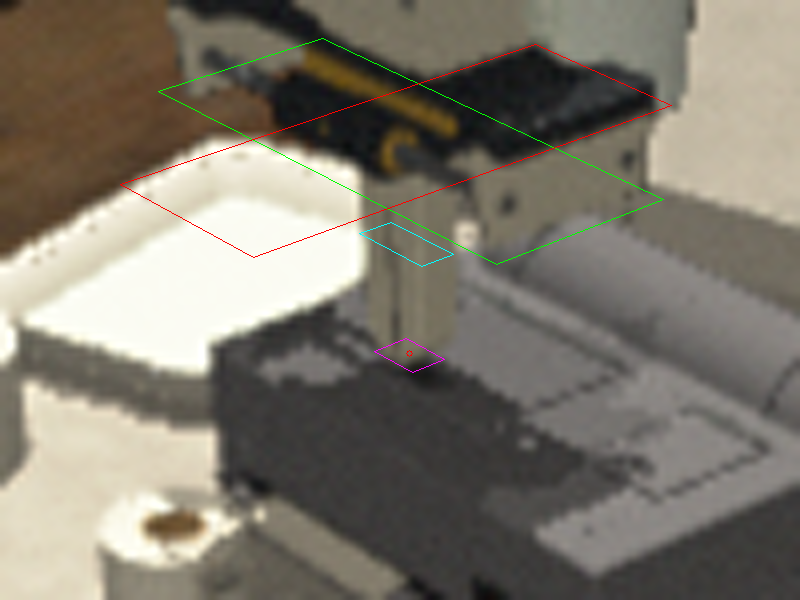

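>>> step_arm --steps '[[[-0.02,0.02,0],0],[[-0.028,0.028,0],0],[[-0.028,0.028,0],0],[[-0.028,0.028,0],0],[[-0.028,0.028,0],0]]'

```text
clock: 6.7
tool_pos: [0.4642, 0.1587, 0.2274]
ee_rot: [0.786, 0.618, 0.0, 0.0]
wrist_force: [0.0, 1.1, 0.3]
grip_width: 0.008
```

>>> step_arm --steps '[[[-0.028,0.028,0],0],[[-0.021,0.021,0],0],[[0,0,0],0],[[0,0,0],0],[[0,0,0],0]]'

```text
clock: 7.12
tool_pos: [0.4993, 0.1015, 0.2271]
ee_rot: [0.786, 0.618, -0.0, -0.0]
wrist_force: [0.0, 0.4, -0.2]
grip_width: 0.002
```

```bash
python3 go.py -.026 .058 .069
```

```text
t 7.12 tcp [0.4993 0.1015 0.2271] printer xy [-0.0284  0.0582] tooldelta mm [ -0.2   2.4 158.1] turn deg -0.05 F [ 0.   0.4 -0.2] tz [-0.  0. -1.] grip 0.0
```

>>> step_arm --steps '[[[0,0.001,0.025],0],[[0,0.001,0.03],0],[[0,0,0.03],0],[[0,0,0.025],0],[[0,0,0.02],0]]'

```text
clock: 7.53
tool_pos: [0.5003, 0.102, 0.0955]
ee_rot: [0.785, 0.619, -0.001, -0.0]
wrist_force: [-0.1, 0.2, -0.3]
grip_width: 0.003
```

>>> step_arm --steps '[[[0,0,0.01],0],[[0,0,0.003],0],[[0,0,0],0],[[0,0,0],0],[[0,0,0],0]]'

```text
clock: 7.95
tool_pos: [0.5023, 0.101, 0.0855]
ee_rot: [0.786, 0.618, 0.001, 0.001]
wrist_force: [0.4, 0.9, -0.4]
grip_width: 0.005
```

```bash
python3 go.py -.026 .058 .069;python3 pic.py 5
```

```text
t 7.95 tcp [0.5023 0.101  0.0855] printer xy [-0.0254  0.0584] tooldelta mm [-0.4 -0.6 16.5] turn deg -0.02 F [ 0.4  0.9 -0.4] tz [ 0.002  0.    -1.   ] grip 0.0
scene [178 139]
top [177 143]
```

View pics/scene_5.png

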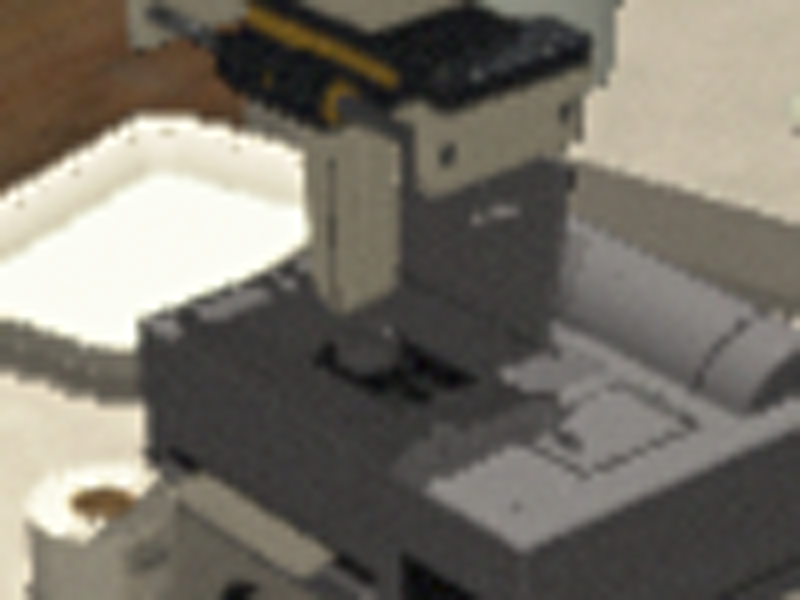

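>>> step_arm --steps '[[[0,-0.001,0.005],0],[[0,0,0.005],0],[[0,0,0.004],0],[[0,0,0.002],0],[[0,0,0],0]]'

```text
clock: 8.47
tool_pos: [0.5004, 0.1009, 0.0677]
ee_rot: [0.786, 0.618, -0.0, -0.0]
wrist_force: [-1.0, -0.2, 0.8]
grip_width: 0.004
```

>>> step_arm --steps '[[[0,0,0.002],0],[[0,0,0.002],0],[[0,0,0],0],[[0,0,0],0],[[0,0,0],0]]'

```text
clock: 8.88
tool_pos: [0.5006, 0.101, 0.0643]
ee_rot: [0.786, 0.618, -0.0, -0.0]
wrist_force: [-2.0, -0.6, 3.5]
grip_width: 0.007
```

>>> step_arm --steps '[[[0,0,0.001],0],[[0,0,0.0005],0],[[0,0,0],0],[[0,0,0],0],[[0,0,0],0]]'

```text
clock: 9.3
tool_pos: [0.5007, 0.101, 0.0639]
ee_rot: [0.786, 0.618, 0.0, 0.0]
wrist_force: [-8.0, -1.2, 21.9]
grip_width: 0.005
```

```bash
python3 go.py -.026 .058 .064;python3 pic.py 6
```

```text
t 9.3 tcp [0.5007 0.101  0.0639] printer xy [-0.0269  0.058 ] tooldelta mm [ 0.   0.9 -0.1] turn deg -0.03 F [-8.  -1.2 21.9] tz [ 0. -0. -1.] grip 0.0
scene [178 139]
top [177 143]
```

View pics/scene_6.png

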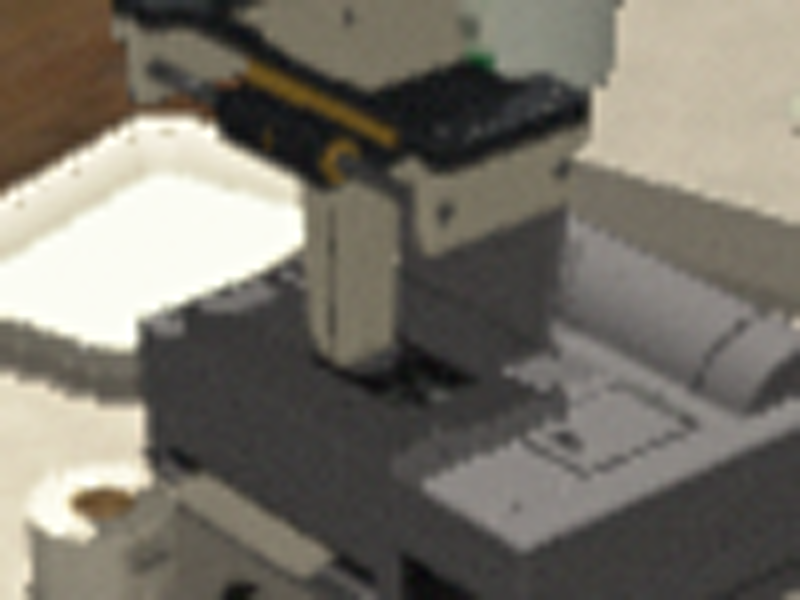

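>>> step_arm --steps '[[[0,0,-0.003],0],[[0,0,-0.006],0],[[0,-0.001,-0.015],0],[[0,-0.002,-0.025],0],[[0,-0.003,-0.035],0]]'

```text
clock: 9.82
tool_pos: [0.4936, 0.1022, 0.146]
ee_rot: [0.786, 0.618, -0.002, -0.001]
wrist_force: [0.3, -0.5, 0.6]
grip_width: 0.006
```

>>> step_arm --steps '[[[0,-0.005,-0.035],0],[[0,-0.015,-0.03],0],[[0.01,-0.025,-0.01],0],[[0.02,-0.03,0],0],[[0.025,-0.03,0],0]]'

```text
clock: 10.23
tool_pos: [0.4051, 0.1807, 0.2227]
ee_rot: [0.787, 0.617, 0.001, 0.0]
wrist_force: [0.2, 0.6, -0.5]
grip_width: 0.003
```

>>> step_arm --steps '[[[0.028,-0.025,0],0],[[0.03,-0.02,0],0],[[0.03,-0.02,0],0],[[0.03,0,0],0],[[0.02,0,0],0]]'

```text
clock: 10.65
tool_pos: [0.3745, 0.3326, 0.2221]
ee_rot: [0.785, 0.619, 0.001, -0.0]
wrist_force: [-0.1, 0.6, 0.0]
grip_width: 0.003
```

>>> step_arm --steps '[[[0,0,0],0],[[0,0,0],0],[[0,0,0],0],[[0,0,0],0],[[0,0,0],0]]'

```text
clock: 11.07
tool_pos: [0.3751, 0.3292, 0.2219]
ee_rot: [0.786, 0.618, 0.0, 0.0]
wrist_force: [-0.3, -0.4, 0.3]
grip_width: 0.004
```

```bash
python3 go.py -.026 .058 .064;python3 pic.py 7
python3 - <<'E'
import numpy as np,cv2
for n in("top","scene"):
    a=np.load(f"{n}_4.npz")["frame"].astype(int);b=np.load(f"{n}_7.npz")["frame"].astype(int)
    m=(np.abs(a-b).max(2)>60);ys,xs=np.nonzero(m);print(n,m.sum(),(xs.min(),xs.max(),ys.min(),ys.max()) if m.any() else "")
    cv2.imwrite(f"pics/{n}_7f.png",b[:,:,::-1])
E
```

```text
t 11.07 tcp [0.3751 0.3292 0.2219] printer xy [-0.2027  0.2503] tooldelta mm [-192.1  176.9  157.9] turn deg -0.09 F [-0.3 -0.4  0.3] tz [ 0. -0. -1.] grip 0.0
scene [178 139]
top [177 143]
top 793 (np.int64(19), np.int64(294), np.int64(164), np.int64(379))
scene 68 (np.int64(16), np.int64(158), np.int64(0), np.int64(366))[ WARN:0@0.093] global loadsave.cpp:1063 imwrite_ Unsupported depth image for selected encoder is fallbacked to CV_8U.
```

View pics/top_7.png

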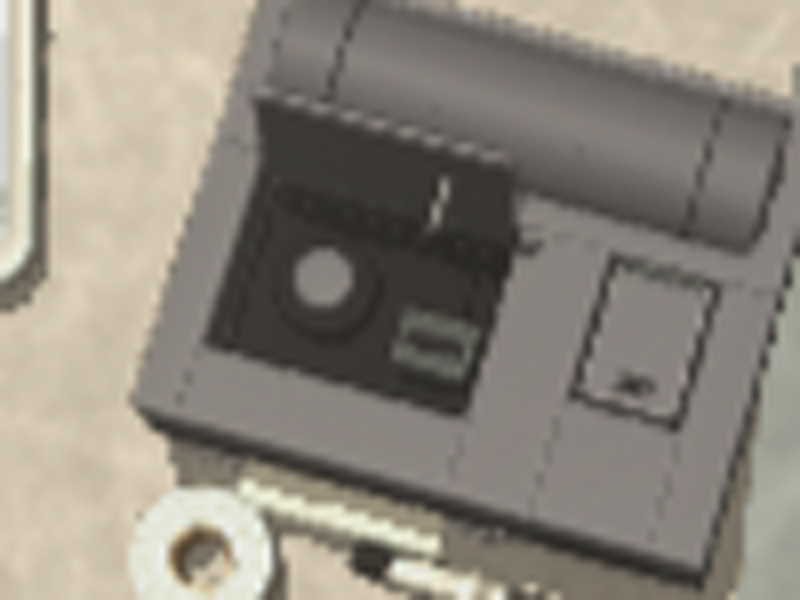

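View pics/scene_7.png

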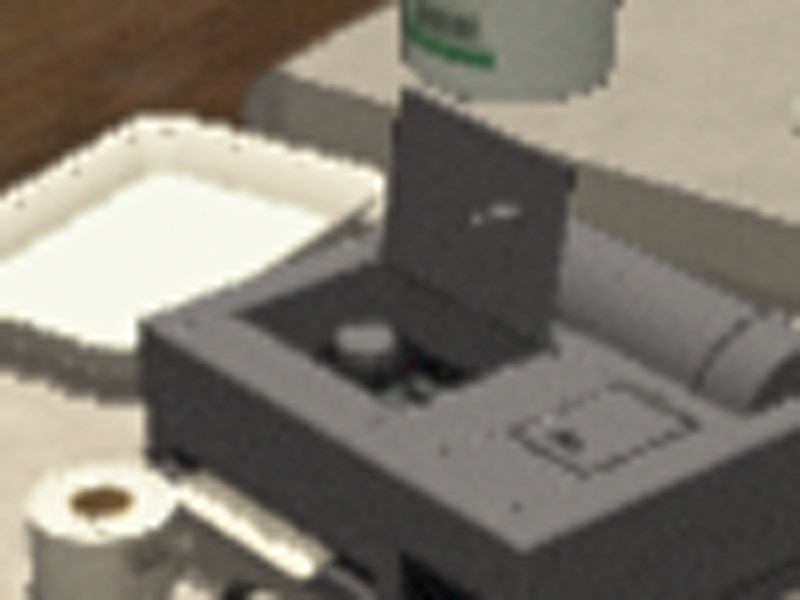

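View pics/top_7f.png

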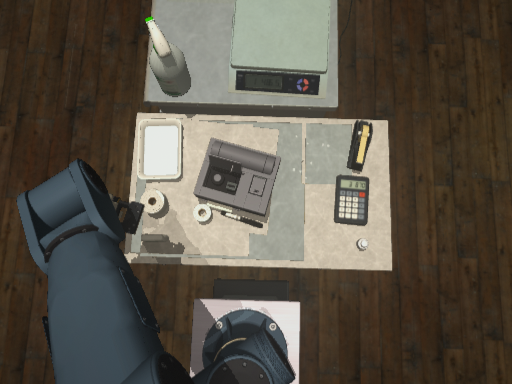

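The hatch stands open with its underside towards the camera (free edge at about (400,90)–(570,170) in the scene crop). The key is back up at (363,340), the battery hatch is shut, and the bystanders are in place. I'm handing in.

```bash
python3 -c "
from station import job
print(job.close_job())"
```

```text
the job is handed in; nothing more can be done
None
```

The label printer is reset and the job was handed in at about 11 s of the 48 s allowed. I only pushed with the closed fingertips and grasped nothing.

- **Hatch:** I pressed the ribbed edge down about 7.6 mm with about 4 N and drew back. The hatch swung up to about 1.75 rad. Pictures 1.2 s apart showed it unchanged, and nothing touched it for about 3 s before I went for the key.
- **Reset key:** I pressed it from straight above to its stop. The fingertip reached z = 63.9 mm, against an expected 64 mm for fully down, and the force rose to 22 N at the stop. Then I drew straight up and away.
- **Last pictures:** They show the hatch still fully open, the key back up and the battery hatch shut. The other things look to be where they stood. The wrist force was back to about zero.

One small disagreement: the two cameras placed the key about 1–2 mm apart, which is within the calibration error. I pressed about 5 mm in front of the key's nominal centre, most of it on purpose, to keep the gripper clear of the open hatch. At the stop there was also about 8 N of sideways force. I put that down to pressing against the stop, and the hatch did not appear to have moved.

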